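# Shut the dehumidifier's water tray and lock its cam handle

## Robot

A 7-joint arm with a two-finger parallel gripper is mounted at the origin on the work surface. World frame = base frame: x ahead of the robot, y to its left, z up, the work surface at z = 0. Lengths are in m, angles in rad, forces in N, time in s.
With the tool pointing down it reaches from about 0.425 to 0.95 m from the base axis. Payload 16.7 kg.
Tool frame: the origin (TCP) lies midway between the tips of the shut fingers; the grasp point (between the pads) lies robot.pinch_z behind it (robot.pinch_z is the distance from the TCP to the grasp point, in m); z points along the fingers, y is the line along which they close (so a half turn about z gives the same grasp; the last joint's range is limited). The gripper opens to 94 mm and grips with 3 to 60 N. Pads are 16 mm wide; open, the fingers measure 119 mm over their backs; the gripper's body (75 mm by 177 mm) begins 78 mm behind the grasp point.
Start: joints at [-1.409, 0.426, 0.074, 1.606, -0.034, 1.111, -0.067], TCP at [0.206, 0.643, 0.205] pointing down, gripper open.
Joint ranges: [-2.85, 2.85], [-0.5, 2.14], [-1.23, 1.37], [0.21, 2.46], [-1.02, 4.16], [0.16, 2.05], [-2.73, 2.73]. Speed limits (rad/s): [1.89, 1.89, 2.39, 2.39, 3.01, 3.01, 3.01].

## Interface

Orientations are given as a unit quaternion [x, y, z, w].
In Python, from station import robot gives the robot as it stands. The module is installed in compiled form; this text tells all that it offers.
- The arm moves only by the tool arm_command, never from a script. Its argument "motion" is a list that holds one entry, the list of rows, each a list of 7 numbers: the shift along the tool's x, y, z in mm, then the turn, a rotation vector about the tool's x, y, z in degrees, then the finger opening in mm, from 0 to 94. In form: [[[x, y, z, rx, ry, rz, grip], ...]]. A call has 1 to 5 rows; each row is the pose to reach, as a shift and turn from the pose commanded when the call began, along the tool's axes at that moment; what a row does not reach only later rows make up. A row lasts 1/8 s, in which the tool goes at most 62.5 mm and 10.7 degrees, less where a joint would pass 70% of its speed; a pose out of reach is approached as far as the arm can. A call with a gripper value outside its range is refused whole. The fingers move at their own pace and stop on an object; "force" is the grip in N (left out, the last holds). Time passes only in rows, so rows that repeat a pose let the fingers close. It gives the time, the measured TCP pose, the force, the opening and the grip force at its end, in the units of the state.
- robot.sense(): the state, without advancing time (a new reading comes with each control period).
- robot.read_camera(name): name is "scene" or "top"; returns the picture (480x640x3 uint8, blue, green, red); there is no depth.
- robot.calibration(name): a dict with "mtx" (3x3 intrinsics, pixels), "dist" ([k1, k2, p1, p2, k3] as OpenCV has them; the pictures are not rectified), "position" and "rotation" of the camera in the world. Camera axes: x right, y up, looking along -z (the intrinsics and any distortion apply to the point x, -y, -z); pixel columns grow to the right and rows downward; lengths in m; the calibration is good to about 2 mm. A picture is of the moment at which its call begins. calibration takes no time and is no camera call.
- robot.finish_job(): hands the job in; it is judged then, once.
Trained networks look in the newest picture that a camera, given by its name, has taken for a name from the list of things; names that differ only in an ending like _2 or _b are one class to them, and where a whole thing is asked for, a point or a joint stands for the part that bears it (a point fixed in the world has none). Each returns a list of dicts, best first, with "p" (0 to 1); they miss things now and then, are a little off and sometimes report something else, mostly with a low value. They report only what shows in the picture. A call takes as long as a camera call.
- robot.spot_in(camera, query): "at" ([x, y, z] in m, in world coordinates, good to about 4 mm: the middle of the surface that is visible of it).
- robot.cut_out(camera, query): "mask" (480x640 bool, what is visible of it).
The state is a dict: "time": time; "qpos": joint angles; "joint_vel": joint speeds; "tau": joint torques, N m; "eef_pos": TCP position; "eef_rot": TCP orientation; "force": force on the tool from outside, world axes, zero at the start; "ft_torque": the same for the moment, N m; "width": opening from 0.0 (shut) to 1.0 (fully open); "grasp_force": force on a finger pad.
Only numpy, scipy, OpenCV 4.12 (cv2) and the standard library are available. Lean on these libraries where they do the work, as an engineer would, in place of code of your own. Each camera call takes 0.05 s, during which the arm holds its last target. There are 200 camera calls.

## Task

The dehumidifier's water tray has been left part-way out. Push the tray fully home, then turn the red handle on top anticlockwise (seen from above, from the left side round towards the front) over its cam until it drops into its low notch and bolts the tray. Do not strain the handle against the cushioned stop just beyond the notch, leave the things around it where they are, and let go at the end.

Things in the scene. Friction and masses are not known exactly. Their poses are not given: they have to be found in the camera images.
- dehum: low white shelf dehumidifier, fixed, 240 (its x, depth) x 280 (its y, width) x 125 mm high; origin at the centre of its underside; its front, with the tray, faces its -x (towards the robot). Flat deck on top at 125 mm.
- tray (a joint): how far the blue water tray with its grey front is out, m: 0 is fully home against its stop, it slides out along the dehumidifier's -x. Starts 30 to 60 mm out, stays where it is left, and takes about 4 N (more if moved fast) to push. Counts as home below 3 mm; the handle's bolt cannot drop if the tray is more than 3 mm out.
- tray_bar (a point): middle of the black pull bar on the tray's front: a round bar, 110 mm long along the dehumidifier's y, 70 mm above the shelf, standing 35 mm off the tray's front face. With the tray home it lies 165 mm in front of the dehumidifier's centre.
- hub (a point): the handle's vertical axis where it meets the deck, 125 mm above the shelf; axes are those of the dehumidifier. A fixed grey collar, 72 mm across and 24 mm high, stands around it and hides the cam. Within about 0.1 rad past the place where it drops the handle meets a cushioned stop: the sideways push climbs past the ramp's load steeply, over a few mm of travel at the grip point, and about 15 N there strains it.
- grip (a point): centre of the red handle's blade, 70 mm from the axis; x points outwards along the blade, z up. The blade is 14 mm thick sideways, 22 mm tall and runs out to 105 mm from the axis; over the collar it carries a round red cap 76 mm across, 20 mm tall. At the start the blade's underside is 34 mm and its centre 45 mm above the deck. It can also be lifted by hand against its spring.
- handle (a joint): angle of the blade, rad: 0 points to the dehumidifier's +y (left), grows anticlockwise seen from above, pi/2 points to the front. Starts at 0 to 0.15. It runs level, climbs a ramp by 8 mm (3 to 8 N sideways at the grip point), then drops 16 mm into the notch, somewhere between 1.15 and 2.3: different every time and hidden by the collar, so it must be felt. It stays there.
- handle_lift (a joint): height of the handle relative to its start, m: 0 at the start, about +0.008 on top of the cam, about -0.008 when dropped into the notch (below -0.006 counts as dropped).
- tin: steel tin with a dark flip-top lid, 104 x 79 x 121 mm, origin under its centre; leave alone
- bowl: clear glass bowl, 120 mm across, 55 mm high, origin under its centre; leave alone
- coaster: round wooden coaster, 90 mm across, 9 mm thick, lying on the right rear of the dehumidifier's deck; origin under its centre; leave alone
- peg: green plastic clothes peg, 75 mm long, 15 mm high, origin under its centre; leave alone
- doorstop: dark rubbery wedge doorstop, 110 x 40 x 32 mm, origin under its centre; leave alone
- spray: green plastic bottle with white cap, 64 mm across, 190 mm high, to one side of the dehumidifier; origin under its centre; leave alone
- mug: blue mug, 80 mm across, 90 mm high, to one side of the dehumidifier; origin under its centre; leave alone

How it is judged:
On the way, in this order (a step that is already met when the one before it is completed fails the run):
1. the tray is fully home (value of joint tray below 0.003 m), for 0.2 s.
2. the handle has dropped into its notch with the tray home (value of joint handle_lift below -0.006 m and value of joint tray below 0.003 m), for 0.2 s.
At the end, for the whole second after the job is handed in: The tray is home (less than 3 mm out) and the handle has dropped into its notch (at least 6 mm below its starting height), released (all of step 2 and contact force between the fingers and dehum below 0.5 N); the robot touches nothing.
It fails at once if the handle is strained against its stop (more than about 15 N at the blade) (contact force between bumper_c0 and dehum above 46 N).
It fails at once if a thing standing around was moved more than 30 mm (distance of any of tin, bowl, coaster, peg, doorstop, spray, mug from where it was at the start of the episode above 0.03 m).
It also fails if it takes over 67 s, if anything falls off the work surface, if the arm or the gripper's body presses on something with over 40 N, if the wrist force passes 120 N, or if a joint passes its speed limit or range.

## Working session

There is one attempt and no reset: what is moved stays moved. The work goes in short steps, Python scripts to look and compute and a tool call to move; the robot and the scene stay as the last step left them, time stands still between calls to the robot, and variables do not carry over. Pictures are saved under pics/ and viewed, at most 10 in all, crops included, and the job is handed in when it is done.

Besides the shell and the picture viewer there is one more tool, called as a command line: name --argument value ..., lists and objects as JSON in quotes. arm_command: Moves the arm, as the interface text tells. Its arguments: {"type":"object","properties":{"motion":{"type":"array","items":{"type":"array","items":{"type":"array","items":{"type":"number"}}}},"force":{"type":"number"}},"required":["motion"]}

```bash
mkdir -p pics; cat > h.py <<'E'
import numpy as np,cv2
from scipy.spatial.transform import Rotation as R
from station import robot
def ray(cam,uv):
    c=robot.calibration(cam);p=cv2.undistortPoints(np.array([[uv]],float),np.array(c["mtx"]),np.array(c["dist"]))[0,0]
    Rm=np.array(c["rotation"]);Rm=Rm if Rm.shape==(3,3) else R.from_quat(Rm).as_matrix()
    return np.array(c["position"]),Rm@np.array([p[0],-p[1],-1])
def at_z(cam,uv,z):
    o,d=ray(cam,uv);return o+d*(z-o[2])/d[2]
def proj(cam,P):
    c=robot.calibration(cam);Rm=np.array(c["rotation"]);Rm=Rm if Rm.shape==(3,3) else R.from_quat(Rm).as_matrix()
    q=(np.atleast_2d(P)-np.array(c["position"]))@Rm*[1,-1,-1]
    return cv2.projectPoints(q,np.zeros(3),np.zeros(3),np.array(c["mtx"]),np.array(c["dist"]))[0][:,0]
E
python3 - <<'E'
from h import *
s=robot.sense();print({k:np.round(v,3) for k,v in s.items()},robot.pinch_z)
for cam in("scene","top"):
    cv2.imwrite(f"pics/{cam}0.png",robot.read_camera(cam))
    for q in("dehum","tray_bar","hub","grip","tin","bowl","peg","doorstop","spray","mug","coaster"):
        print(cam,q,[(np.round(a["at"],3).tolist(),round(a["p"],2)) for a in robot.spot_in(cam,q)[:2]])
E
```

```text
{'time': np.float64(0.0), 'qpos': array([-1.41 ,  0.427,  0.074,  1.607, -0.034,  1.111, -0.067]), 'joint_vel': array([-0.001,  0.001,  0.001, -0.001, -0.   ,  0.   ,  0.002]), 'tau': array([-0.0000e+00, -9.3582e+01,  3.6670e+00, -4.5421e+01, -4.9000e-02,
        2.0000e-02,  0.0000e+00]), 'eef_pos': array([0.206, 0.642, 0.205]), 'eef_rot': array([ 0.155,  0.988, -0.001, -0.   ]), 'force': array([-0.007,  0.28 , -0.36 ]), 'ft_torque': array([0.002, 0.008, 0.021]), 'grasp_force': np.float64(0.0), 'width': np.float64(1.001)} 0.0188
scene dehum [([0.64, 0.034, 0.123], 0.86)]
scene tray_bar [([0.647, -0.142, 0.022], 0.6), ([0.516, 0.063, 0.078], 0.55)]
scene hub [([0.639, 0.039, 0.121], 0.7)]
scene grip [([0.634, 0.062, 0.175], 0.92)]
scene tin [([0.643, 0.032, 0.121], 0.66)]
scene bowl [([0.649, -0.143, 0.02], 0.76)]
scene peg [([0.537, -0.158, 0.014], 0.72)]
scene doorstop [([0.538, 0.299, 0.024], 0.98), ([0.722, -0.027, 0.136], 0.6)]
scene spray [([0.532, -0.294, 0.121], 0.64)]
scene mug [([0.601, 0.398, 0.061], 0.63)]
scene coaster [([0.723, -0.027, 0.137], 0.7)]
top dehum [([0.631, 0.072, 0.127], 0.85)]
top tray_bar [([0.528, 0.072, 0.072], 0.75)]
top hub [([0.626, 0.075, 0.122], 0.68)]
top grip [([0.638, 0.068, 0.178], 0.89)]
top tin [([0.677, 0.27, 0.122], 0.91), ([0.624, 0.074, 0.126], 0.7)]
top bowl [([0.655, -0.162, 0.021], 0.85)]
top peg [([0.538, -0.149, 0.009], 0.62)]
top doorstop [([0.564, 0.295, 0.02], 0.6), ([0.602, 0.425, 0.029], 0.37)]
top spray [([0.626, 0.073, 0.127], 0.72), ([0.514, -0.27, 0.125], 0.57)]
top mug [([0.603, 0.426, 0.031], 0.77)]
top coaster [([0.718, -0.027, 0.135], 0.9)]
```

View pics/scene0.png

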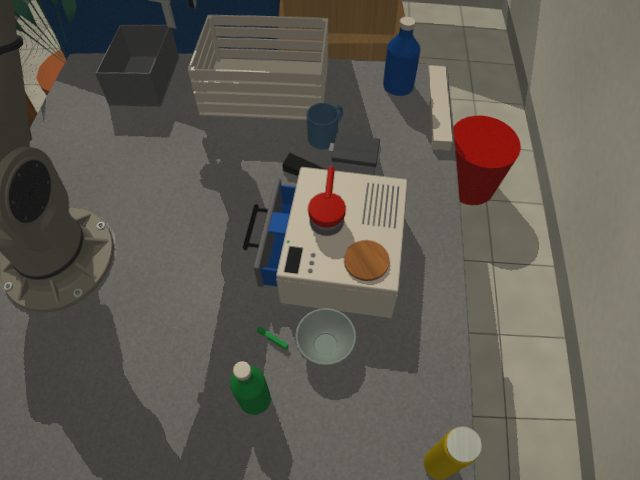

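View pics/top0.png

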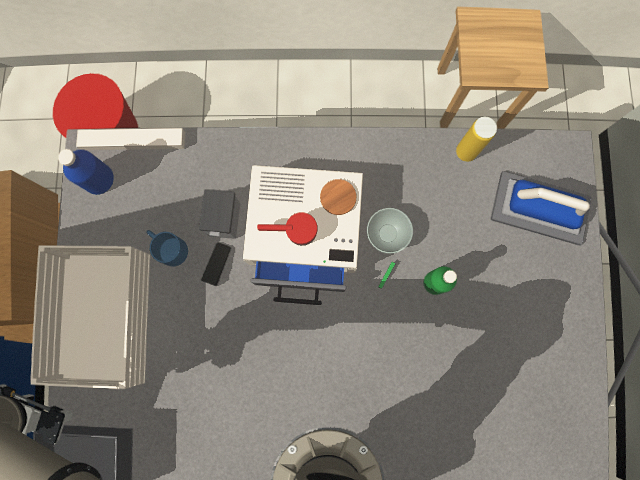

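The scene picture shows the tray out with the black bar at the left (255,228), and the red handle pointing left. In the top picture, the deck corners are near (252,166), (363,173), (357,268) and (243,261), the cap is at (301,228), the blade tip at (258,227), and the bar runs from (275,301) to (321,303).

```bash
python3 - <<'E'
from h import *
im=robot.read_camera("top")
r=cv2.resize(im[150:320,190:410],None,fx=3.5,fy=3.5,interpolation=cv2.INTER_CUBIC);cv2.imwrite("pics/topc.png",r)
for n,uv,z in [("c1",(252,166),.125),("c2",(363,173),.125),("c3",(357,268),.125),("c4",(243,261),.125),("cap",(301,228),.181),("tip",(258,227),.181),("b1",(275,301),.07),("b2",(321,303),.07)]:
    print(n,np.round(at_z("top",uv,z),3))
hsv=cv2.cvtColor(im,cv2.COLOR_BGR2HSV)
m=((hsv[...,0]<8)|(hsv[...,0]>172))&(hsv[...,1]>150)&(hsv[...,2]>60);m[:150]=0;m[300:]=0;m[:,:200]=0;m[:,400:]=0
v,u=np.nonzero(m);P=np.array([at_z("top",(a,b),.181) for a,b in zip(u,v)]);
tipm=u<u.min()+22
print("blade pix",u.min(),v[tipm].mean(),np.round(P[tipm].mean(0),3),"ext",P[:,1].max().round(3))
b=(u>282);print("cap bbox",P[b].min(0).round(3),P[b].max(0).round(3))
E
```

```text
c1 [0.799 0.193 0.125]
c2 [ 0.781 -0.086  0.125]
c3 [ 0.543 -0.069  0.125]
c4 [0.559 0.209 0.125]
cap [0.632 0.066 0.181]
tip [0.634 0.167 0.181]
b1 [0.465 0.133 0.07 ]
b2 [0.461 0.018 0.07 ]
blade pix 258 227.33870967741936 [0.633 0.141 0.181] ext 0.167
cap bbox [0.596 0.03  0.181] [0.668 0.108 0.181]
```

View pics/topc.png

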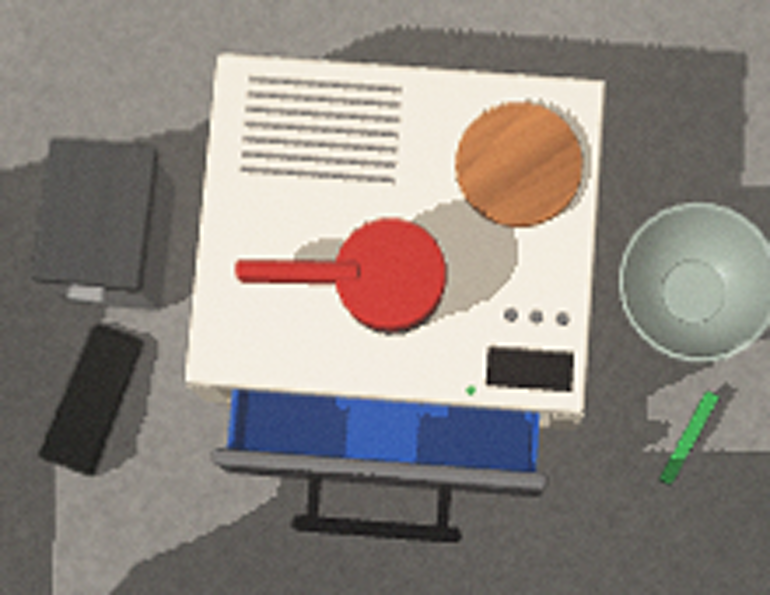

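```bash
cat >> h.py <<'E'
def go(*tg):
    s=robot.sense();R0=R.from_quat(s["eef_rot"]);p=s["eef_pos"]
    print("t%.2f"%s["time"],"pos",p.round(4),"F",s["force"].round(2),"w",round(float(s["width"]),2))
    for x,y,z,phi in tg:
        a=np.radians(phi);Y=np.array([np.cos(a),np.sin(a),0]);Z=np.array([0,0,-1.]);X=np.cross(Y,Z)
        print("sh",(R0.inv().apply(np.array([x,y,z])-p)*1000).round(1),"rv",(R0.inv()*R.from_matrix(np.c_[X,Y,Z])).as_rotvec(degrees=True).round(1))
E
python3 -c "
from h import *
go((.36,.43,.26,80),(.43,.25,.23,86.2),(.435,.077,.2,86.2))"
```

```text
t1.25 pos [0.2064 0.6426 0.2055] F [ 0.4  -0.05 -0.68] w 1.0
sh [-211.2 -155.5  -54.5] rv [-0.  -0.  -7.8]
sh [-332.9 -305.4  -24.5] rv [ -0.  -0. -14.]
sh [-390.6 -468.6    5.5] rv [ -0.  -0. -14.]
```

arm_command --motion '[[[-50,-37,-30,0,0,-4,0],[-95,-75,-54,0,0,-8,0],[-140,-112,-54,0,0,-8,0],[-175,-155,-54,0,0,-8,0],[-211,-195,-45,0,0,-8,0]]]'

```text
time: 1.88
eef_pos: [0.3486, 0.3907, 0.2511]
eef_rot: [0.086, 0.996, 0.001, 0.0]
force: [1.0, 0.0, 0.5]
width: 0.505
grasp_force: 0.0
```

```bash
python3 -c "
from h import *
go((.435,.25,.23,86.2),(.435,.077,.2,86.2))"
```

```text
t1.88 pos [0.3486 0.3907 0.2511] F [1.03 0.01 0.48] w 0.5
sh [-109.1 -123.9   21. ] rv [ 0.1  0.  -6. ]
sh [-138.7 -294.4   50.7] rv [ 0.1  0.  -6. ]
```

arm_command --motion '[[[-40,-40,10,0,0,-6,0],[-90,-85,20,0,0,-6,0],[-115,-140,30,0,0,-6,0],[-125,-195,40,0,0,-6,0],[-132,-245,50,0,0,-6,0]]]'

```text
time: 2.5
eef_pos: [0.436, 0.1262, 0.2003]
eef_rot: [0.034, 0.999, 0.0, 0.0]
force: [1.3, 0.0, -0.1]
width: 0.008
grasp_force: 0.0
```

```bash
python3 -c "
from h import *
go((.435,.077,.2,86.2),(.435,.077,.05,86.2))"
```

```text
t2.50 pos [0.436  0.1262 0.2003] F [ 1.32  0.05 -0.1 ] w 0.01
sh [ -2.3 -49.2   0.3] rv [ 0.   0.  -0.1]
sh [ -2.3 -49.2 150.3] rv [ 0.   0.  -0.1]
```

arm_command --motion '[[[2,-49,0,0,0,0,0],[2,-49,45,0,0,0,0],[2,-49,90,0,0,0,0],[2,-49,130,0,0,0,0],[2,-49,150,0,0,0,0]]]'

```text
time: 3.12
eef_pos: [0.43, 0.0794, 0.0488]
eef_rot: [0.033, 0.999, -0.001, -0.001]
force: [0.7, -0.2, 0.6]
width: 0.003
grasp_force: 0.0
```

arm_command --motion '[[[-5,0,0,0,0,0,0],[-10,0,0,0,0,0,0],[-15,0,0,0,0,0,0],[-20,0,0,0,0,0,0],[-25,0,0,0,0,0,0]]]'

```text
time: 3.75
eef_pos: [0.4556, 0.0782, 0.0507]
eef_rot: [0.033, 0.999, 0.0, -0.0]
force: [-6.2, 2.2, 3.9]
width: 0.004
grasp_force: 2.3
```

arm_command --motion '[[[-6,0,0,0,0,0,0],[-12,0,0,0,0,0,0],[-18,0,0,0,0,0,0],[-24,0,0,0,0,0,0],[-28,0,0,0,0,0,0]]]'

```text
time: 4.38
eef_pos: [0.484, 0.0761, 0.0504]
eef_rot: [0.033, 0.999, -0.0, 0.0]
force: [-4.8, 0.5, 3.1]
width: 0.005
grasp_force: 2.2
```

arm_command --motion '[[[-2,0,0,0,0,0,0],[-4,0,0,0,0,0,0],[-6,0,0,0,0,0,0],[-8,0,0,0,0,0,0],[-10,0,0,0,0,0,0]]]'

```text
time: 5.0
eef_pos: [0.4937, 0.0755, 0.0505]
eef_rot: [0.033, 0.999, -0.0, -0.0]
force: [-3.9, -1.4, 2.5]
width: 0.002
grasp_force: 2.1
```

arm_command --motion '[[[-1.5,0,0,0,0,0,0],[-3,0,0,0,0,0,0],[-4,0,0,0,0,0,0],[-5,0,0,0,0,0,0],[-5,0,0,0,0,0,0]]]'

```text
time: 5.62
eef_pos: [0.4949, 0.0754, 0.0499]
eef_rot: [0.033, 0.999, -0.0, -0.003]
force: [-25.2, 2.1, 19.0]
width: -0.0
grasp_force: 12.4
```

arm_command --motion '[[[5,0,0,0,0,0,0],[20,0,0,0,0,0,0],[25,0,-50,0,0,0,0],[25,0,-110,0,0,0,0],[25,0,-170,0,0,0,0]]]'

```text
time: 6.25
eef_pos: [0.4731, 0.0768, 0.2223]
eef_rot: [0.033, 0.999, 0.0, 0.0]
force: [-0.1, 1.3, 0.6]
width: 0.005
grasp_force: 0.0
```

```bash
cat >> h.py <<'E'
H=np.array([.632,.067]);YAW=-.066
def tcp(th,gap=0,r=.070,z=.140):
    w=th+np.pi/2+YAW;d=np.array([np.cos(w),np.sin(w)]);t=np.array([-d[1],d[0]])
    p=H+r*d-t*(.015+gap);return p[0],p[1],z,np.degrees(w)
E
python3 -c "
from h import *
print(robot.sense()['qpos'].round(2))
a=tcp(.046,.012)
go(a[:2]+(.24,a[3]),a)
im=robot.read_camera('top');cv2.imwrite('pics/t2.png',cv2.resize(im[150:320,190:410],None,fx=3.5,fy=3.5))
"
```

```text
[-0.71  0.08  0.44  2.03 -0.04  1.04  1.25]
t6.25 pos [0.4731 0.0768 0.2223] F [-0.05  1.29  0.64] w 0.0
sh [-182.9   72.   -17.5] rv [ 0.   0.  -2.7]
sh [-182.8   72.    82.5] rv [ 0.   0.  -2.7]
```

View pics/t2.png

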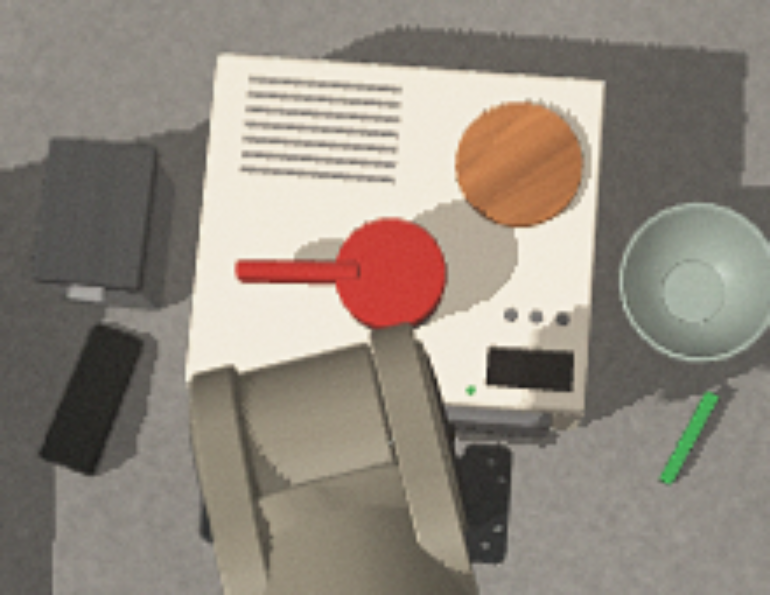

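Tray front is flush with the body (grey lip just under the deck edge) and the handle has not moved. The last joint needs range for the sweep, so I flip the tool half a turn first.

arm_command --motion '[[[0,0,-10,0,0,10,0],[0,0,-20,0,0,20,0],[0,0,-30,0,0,30,0],[0,0,-40,0,0,40,0],[0,0,-40,0,0,50,0]]]'

```text
time: 6.92
eef_pos: [0.4738, 0.0771, 0.261]
eef_rot: [0.455, 0.89, 0.001, 0.001]
force: [0.3, 0.4, 0.1]
width: 0.002
grasp_force: 0.0
```

arm_command --motion '[[[0,0,0,0,0,10,0],[0,0,0,0,0,20,0],[0,0,0,0,0,30,0],[0,0,0,0,0,40,0],[0,0,0,0,0,50,0]]]'

```text
time: 7.55
eef_pos: [0.4734, 0.077, 0.2603]
eef_rot: [0.789, 0.615, 0.0, 0.0]
force: [-1.1, 0.0, -0.1]
width: 0.005
grasp_force: 0.0
```

arm_command --motion '[[[0,0,0,0,0,10,0],[0,0,0,0,0,20,0],[0,0,0,0,0,30,0],[0,0,0,0,0,40,0],[0,0,0,0,0,50,0]]]'

```text
time: 8.18
eef_pos: [0.4734, 0.077, 0.2603]
eef_rot: [0.975, 0.224, 0.0, -0.0]
force: [0.1, -1.0, -0.6]
width: 0.005
grasp_force: 0.0
```

```bash
python3 -c "
from h import *
print(robot.sense()['qpos'].round(2))
a=tcp(.046,.012)
go(a[:2]+(.26,a[3]-180),a[:3]+(a[3]-180,))
"
```

```text
[-0.8   0.04  0.52  1.99 -0.02  1.12 -1.39]
t8.18 pos [0.4734 0.077  0.2603] F [ 0.1  -1.02 -0.57] w 0.0
sh [194.2  28.1   0.5] rv [-0. -0. 27.]
sh [194.1  28.1 120.5] rv [-0. -0. 27.]
```

arm_command --motion '[[[50,7,0,0,0,9,0],[100,14,0,0,0,18,0],[150,21,0,0,0,27,0],[194,28,0,0,0,27,0],[194,28,20,0,0,27,0]]]'

```text
time: 8.8
eef_pos: [0.6624, 0.1385, 0.2399]
eef_rot: [1.0, -0.007, 0.001, 0.0]
force: [-0.0, -0.0, -1.0]
width: 0.003
grasp_force: 0.0
```

```bash
python3 -c "
from h import *
f=lambda th,g=0:(lambda a:a[:3]+(a[3]-180,))(tcp(th,g))
go(f(.046,.012),f(.046,0),f(.2))
"
```

```text
t8.80 pos [0.6624 0.1385 0.2399] F [-0.03 -0.01 -1.04] w 0.0
sh [-2.2  2.  99.8] rv [ 0.  -0.1  0.4]
sh [-14.2   1.9  99.8] rv [ 0.  -0.1  0.4]
sh [-25.1   0.4  99.8] rv [ 0.  -0.1 -8.4]
```

arm_command --motion '[[[0,2,30,0,0,0,0],[0,2,60,0,0,0,0],[0,2,85,0,0,0,0],[0,2,100,0,0,0,0],[0,2,100,0,0,0,0]]]'

```text
time: 9.43
eef_pos: [0.6592, 0.1352, 0.1398]
eef_rot: [1.0, -0.007, -0.001, 0.0]
force: [-0.3, 0.0, 1.1]
width: 0.002
grasp_force: 0.0
```

```bash
python3 -c "
from h import *
f=lambda th,g=0:(lambda a:a[:3]+(a[3]-180,))(tcp(th,g))
go(*[f(t) for t in (.046,.2,.3,.4,.5)])
"
```

```text
t9.43 pos [0.6592 0.1352 0.1398] F [-0.28  0.03  1.11] w 0.0
sh [-10.8  -1.3  -0.2] rv [0.  0.1 0.3]
sh [-21.7  -2.9  -0.2] rv [ 0.   0.1 -8.5]
sh [-28.9  -2.9  -0.2] rv [  0.    0.1 -14.2]
sh [-36.   -2.3  -0.2] rv [  0.    0.1 -20. ]
sh [-43.   -1.   -0.2] rv [  0.    0.1 -25.7]
```

arm_command --motion '[[[-11,-1,0,0,0,0,0],[-22,-3,0,0,0,-8.5,0],[-29,-3,0,0,0,-14,0],[-36,-2,0,0,0,-20,0],[-43,-1,0,0,0,-26,0]]]'

```text
time: 10.05
eef_pos: [0.6183, 0.1374, 0.1423]
eef_rot: [0.976, 0.22, 0.002, -0.0]
force: [11.8, 0.2, 1.5]
width: 0.005
grasp_force: 4.7
```

```bash
python3 -c "
from h import *
f=lambda th,g=0:(lambda a:a[:3]+(a[3]-180,))(tcp(th,g))
go(*[f(t) for t in (.6,.7,.8,.9,1.0)])
im=robot.read_camera('top');cv2.imwrite('pics/t3.png',cv2.resize(im[150:320,190:410],None,fx=3.5,fy=3.5))
"
```

```text
t10.05 pos [0.6183 0.1374 0.1423] F [11.84  0.21  1.52] w 0.0
sh [-9.2 -1.5  2.2] rv [ 0.1 -0.3 -5.2]
sh [-16.3  -2.    2.2] rv [  0.1  -0.3 -10.9]
sh [-23.5  -1.8   2.1] rv [  0.1  -0.3 -16.7]
sh [-30.6  -0.9   2.1] rv [  0.1  -0.3 -22.4]
sh [-37.6   0.7   2.1] rv [  0.1  -0.3 -28.1]
```

View pics/t3.png

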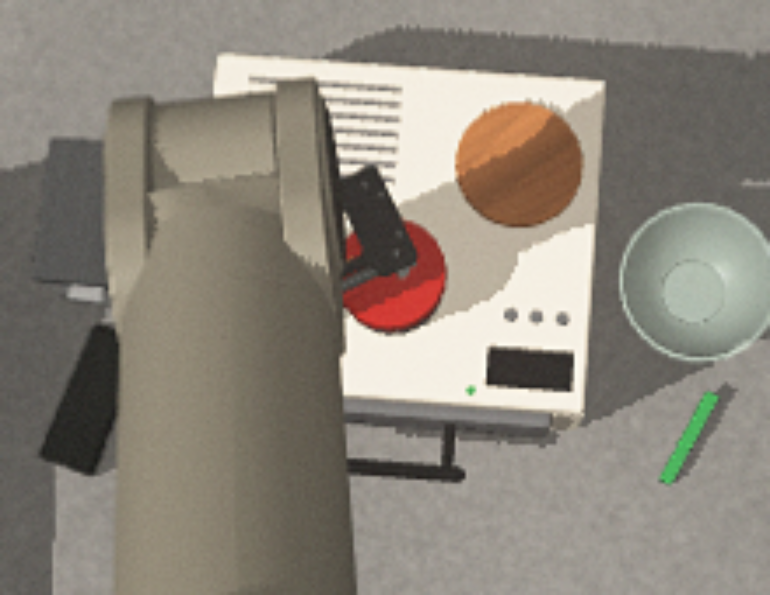

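The arm covers the blade; the cap is unchanged and the tray stays home. Continuing more slowly.

arm_command --motion '[[[-3,-1,1,0,0,-2,0],[-6,-1,1,0,0,-4,0],[-9,-1.5,2,0,0,-6,0],[-12,-2,2,0,0,-8,0],[-16,-2,2,0,0,-11,0]]]'

```text
time: 10.72
eef_pos: [0.6043, 0.1339, 0.141]
eef_rot: [0.95, 0.311, 0.004, -0.0]
force: [10.4, 9.3, 9.9]
width: 0.005
grasp_force: 6.8
```

```bash
cat >> h.py <<'E'
def nxt(*ths):
    s=robot.sense();p=s["eef_pos"];a=R.from_quat(s["eef_rot"]);F=a.inv().apply(s["force"])
    w=np.arctan2(*(a.apply([0,-1,0])[1::-1]));t=np.array([-np.sin(w),np.cos(w)])
    c=p[:2]+t*.015-H;print("th est %.3f r %.3f F tool %s"%(np.arctan2(c[1],c[0])-np.pi/2-YAW,np.hypot(*c),F.round(1)))
    go(*[(lambda q:q[:3]+(q[3]-180,))(tcp(t)) for t in ths])
E
python3 -c "
from h import *
nxt(.8,.9,1.0,1.1)"
```

```text
th est 0.668 r 0.070 F tool [14.  -1.3 -9.8]
t10.72 pos [0.6043 0.1339 0.141 ] F [10.43  9.31  9.92] w 0.0
sh [-9.3 -0.8  0.9] rv [ 0.1 -0.4 -5.8]
sh [-16.5  -1.3   0.9] rv [  0.1  -0.4 -11.5]
sh [-23.6  -1.    0.8] rv [  0.1  -0.4 -17.2]
sh [-30.7   0.    0.8] rv [  0.2  -0.4 -23. ]
```

arm_command --motion '[[[0,0,0,0,0,0,0],[0,0,0,0,0,0,0]]]'

```text
time: 10.98
eef_pos: [0.6028, 0.133, 0.1401]
eef_rot: [0.951, 0.31, 0.002, -0.0]
force: [4.3, 3.7, 4.7]
width: 0.004
grasp_force: 2.7
```

```bash
python3 -c "
from h import *
nxt(.8,.9,1.0,1.1)
im=robot.read_camera('scene');cv2.imwrite('pics/s3.png',cv2.resize(im[100:300,220:420],None,fx=3,fy=3,interpolation=cv2.INTER_CUBIC))"
```

```text
th est 0.692 r 0.071 F tool [ 5.6 -0.4 -4.6]
t10.97 pos [0.6028 0.133  0.1401] F [4.26 3.65 4.67] w 0.0
sh [-7.6 -0.7  0.1] rv [ 0.  -0.2 -5.9]
sh [-14.8  -1.1   0. ] rv [  0.1  -0.2 -11.6]
sh [-21.9  -0.8   0. ] rv [  0.1  -0.2 -17.4]
sh [-29.    0.2  -0. ] rv [  0.1  -0.2 -23.1]
```

View pics/s3.png

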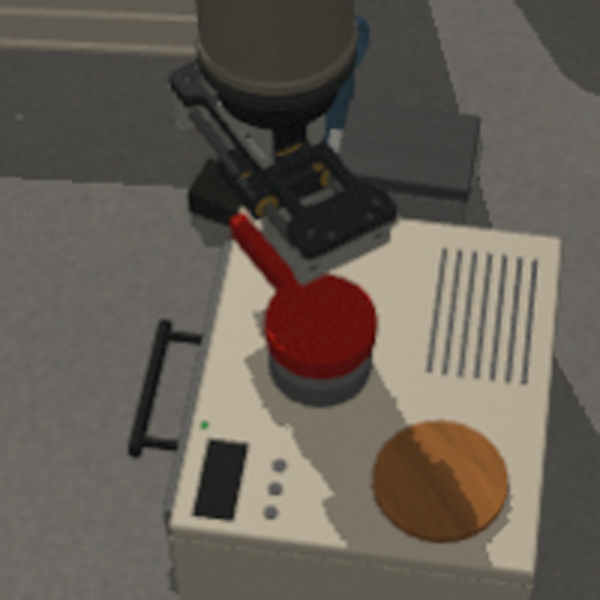

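The handle is turning with the finger behind the blade, and the cap stands clear of the collar, on the ramp.

arm_command --motion '[[[-4,0,0,0,0,-2,0],[-8,-1,0,0,0,-6,0],[-11,-1,0,0,0,-9,0],[-15,-1,0,0,0,-12,0],[-18,-1,0,0,0,-14,0]]]'

```text
time: 11.65
eef_pos: [0.5887, 0.1247, 0.1409]
eef_rot: [0.905, 0.425, 0.003, -0.0]
force: [7.6, 10.4, 10.5]
width: 0.007
grasp_force: 6.5
```

```bash
python3 -c "
from h import *
nxt(1.0,1.1,1.15,1.2)"
```

```text
th est 0.919 r 0.070 F tool [ 12.9  -0.7 -10.4]
t11.65 pos [0.5887 0.1247 0.1409] F [ 7.61 10.37 10.53] w 0.01
sh [-5.7 -0.5  0.8] rv [ 0.1 -0.4 -3.2]
sh [-12.8  -1.3   0.8] rv [ 0.2 -0.4 -8.9]
sh [-16.4  -1.4   0.8] rv [  0.2  -0.4 -11.8]
sh [-20.   -1.3   0.7] rv [  0.2  -0.4 -14.7]
```

arm_command --motion '[[[-2,0,0,0,0,-2,0],[-4,0,0,0,0,-3,0],[-6,-0.5,0,0,0,-5,0],[-8,-0.5,0,0,0,-6,0],[-10,-1,0,0,0,-8,0]]]'

```text
time: 12.28
eef_pos: [0.5796, 0.1155, 0.1392]
eef_rot: [0.874, 0.487, 0.001, 0.0]
force: [1.8, 2.8, 2.1]
width: 0.006
grasp_force: 1.1
```

```bash
python3 -c "
from h import *
nxt(1.1,1.15,1.2)"
```

```text
th est 1.102 r 0.070 F tool [ 3.3  0.  -2.1]
t12.28 pos [0.5796 0.1155 0.1392] F [1.77 2.82 2.06] w 0.01
sh [ 0.1 -0.2 -0.8] rv [ 0.  -0.1 -1. ]
sh [-3.4 -0.8 -0.8] rv [ 0.  -0.1 -3.9]
sh [-7.  -1.2 -0.8] rv [ 0.  -0.1 -6.7]
```

arm_command --motion '[[[-1,0,0,0,0,-1,0],[-2,0,0,0,0,-2,0],[-3,-0.5,0,0,0,-3,0],[-4,-0.5,0,0,0,-4,0]]]'

```text
time: 12.78
eef_pos: [0.5767, 0.1118, 0.1383]
eef_rot: [0.856, 0.517, -0.0, -0.0]
force: [-0.1, 1.3, -0.3]
width: 0.004
grasp_force: 0.3
```

```bash
cat >> h.py <<'E'
def lift():
    # mean image row of the red cap in the scene view
    im=robot.read_camera("scene");h=cv2.cvtColor(im,cv2.COLOR_BGR2HSV)
    m=((h[...,0]<8)|(h[...,0]>172))&(h[...,1]>150)&(h[...,2]>50);m[:185]=0;m[245:]=0;m[:,:290]=0;m[:,360:]=0
    v,u=np.nonzero(m);print("cap rows",v.max(),np.sort(v)[-30:].mean().round(2),"cols",u.max(), "coll lift px/8mm",proj("scene",[[.632,.067,.181],[.632,.067,.173]]).round(1).tolist())
E
python3 -c "
from h import *
nxt(1.2);lift()"
```

```text
th est 1.168 r 0.070 F tool [ 1.1 -0.7  0.3]
t12.78 pos [0.5767 0.1118 0.1383] F [-0.12  1.34 -0.35] w 0.0
sh [-2.3 -0.8 -1.7] rv [-0.   0.  -2.7]
cap rows 224 223.13 cols 345 coll lift px/8mm [[325.1, 204.5], [325.1, 206.8]]
```

```bash
python3 -c "
from h import *
im=cv2.imread('pics/scene0.png')
def rows(im):
    h=cv2.cvtColor(im,cv2.COLOR_BGR2HSV)
    m=((h[...,0]<8)|(h[...,0]>172))&(h[...,1]>150)&(h[...,2]>50);m[:185]=0;m[245:]=0;m[:,:290]=0;m[:,360:]=0
    v,u=np.nonzero(m);c=abs(u-326)<12
    return [v[u==k].max() for k in range(316,337,2)],u.min(),u.max(),np.median(u[v>205])
print(rows(im));i2=robot.read_camera('scene');print(rows(i2))
cv2.imwrite('pics/s4.png',np.hstack([cv2.resize(i[150:260,270:390],None,fx=3.3,fy=3.3,interpolation=cv2.INTER_CUBIC) for i in (im,i2)]))"
```

```text
([np.int64(223), np.int64(225), np.int64(225), np.int64(226), np.int64(226), np.int64(226), np.int64(226), np.int64(226), np.int64(226), np.int64(225), np.int64(224)], np.int64(309), np.int64(344), np.float64(326.5))
([np.int64(221), np.int64(222), np.int64(223), np.int64(224), np.int64(224), np.int64(224), np.int64(224), np.int64(224), np.int64(223), np.int64(223), np.int64(222)], np.int64(290), np.int64(344), np.float64(326.0))
```

View pics/s4.png

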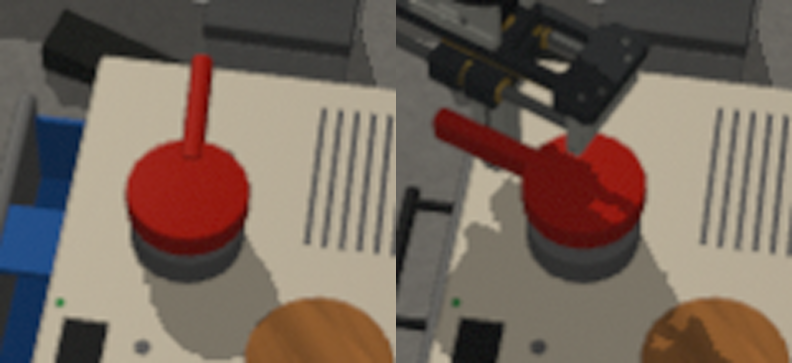

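Cap edge sits 2 px higher than at the start (row 224 against 226), so the handle is on top of the cam; dropped should read about 228.

arm_command --motion '[[[-1,0,0,0,0,-1,0],[-2,0,0,0,0,-2,0],[-3,-0.5,0,0,0,-3,0],[-4,-1,0,0,0,-4,0]]]'

```text
time: 13.38
eef_pos: [0.5741, 0.1087, 0.1384]
eef_rot: [0.837, 0.546, -0.0, 0.0]
force: [0.4, -0.2, 0.1]
width: 0.004
grasp_force: 0.0
```

```bash
cat >> h.py <<'E'
def lift():
    h=cv2.cvtColor(robot.read_camera("scene"),cv2.COLOR_BGR2HSV)
    m=((h[...,0]<8)|(h[...,0]>172))&(h[...,1]>150)&(h[...,2]>50);m[245:]=0
    print("cap edge",np.mean([np.nonzero(m[:,k])[0].max() for k in range(318,335)]).round(2))
E
python3 -c "
from h import *
nxt(1.25,1.3);lift()"
```

```text
th est 1.224 r 0.070 F tool [ 0.   0.5 -0.1]
t13.38 pos [0.5741 0.1087 0.1384] F [ 0.42 -0.17  0.1 ] w 0.0
sh [-1.8 -0.6 -1.6] rv [-0.   0.  -1.6]
sh [-5.3 -1.1 -1.6] rv [-0.   0.  -4.5]
cap edge 223.65
```

arm_command --motion '[[[-1,0,0,0,0,-1,0],[-2,0,0,0,0,-2,0],[-3,-0.5,0,0,0,-3,0],[-4,-1,0,0,0,-4,0]]]'

```text
time: 13.92
eef_pos: [0.5716, 0.1056, 0.1385]
eef_rot: [0.818, 0.575, -0.0, -0.0]
force: [-0.4, -0.2, -0.2]
width: 0.007
grasp_force: 0.0
```

```bash
python3 -c "
from h import *
nxt(1.3,1.35);lift()"
```

```text
th est 1.279 r 0.070 F tool [-0.3 -0.4  0.2]
t13.93 pos [0.5716 0.1056 0.1385] F [-0.43 -0.16 -0.23] w 0.01
sh [-1.5 -0.2 -1.5] rv [-0.   0.  -0.4]
sh [-5.  -0.8 -1.5] rv [-0.   0.  -3.3]
cap edge 227.88
```

arm_command --motion '[[[-1,0,0,0,0,-1,0],[-2,0,0,0,0,-2,0],[-3,-0.5,0,0,0,-3,0]]]'

```text
time: 14.35
eef_pos: [0.5701, 0.1029, 0.1385]
eef_rot: [0.803, 0.597, -0.0, 0.0]
force: [0.9, 0.0, -0.6]
width: 0.008
grasp_force: 0.0
```

```bash
python3 -c "
from h import *
nxt(1.35,1.4);lift()"
```

```text
th est 1.322 r 0.070 F tool [0.3 0.9 0.6]
t14.35 pos [0.5701 0.1029 0.1385] F [ 0.94  0.03 -0.57] w 0.01
sh [-2.  -0.5 -1.5] rv [-0.   0.  -0.3]
sh [-5.5 -1.1 -1.5] rv [-0.   0.  -3.2]
cap edge 227.88
```

The cap edge jumped to 227.9: the handle has dropped, with no side force. Backing off and lifting clear.

arm_command --motion '[[[8,0,0,0,0,0,0],[14,0,0,0,0,0,0],[14,0,-40,0,0,0,0],[14,0,-90,0,0,0,0],[14,0,-130,0,0,0,0]]]'

```text
time: 15.02
eef_pos: [0.5744, 0.117, 0.2704]
eef_rot: [0.803, 0.596, 0.0, 0.0]
force: [1.3, 0.0, -0.2]
width: 0.0
grasp_force: 0.0
```

arm_command --motion '[[[0,0,0,0,0,0,0],[0,0,0,0,0,0,0]]]'

```text
time: 15.28
eef_pos: [0.5739, 0.1168, 0.2678]
eef_rot: [0.803, 0.596, -0.0, -0.0]
force: [-0.1, -0.2, -0.2]
width: 0.009
grasp_force: 0.0
```

```bash
python3 -c "
from h import *
nxt();lift()
i=robot.read_camera('scene');cv2.imwrite('pics/s5.png',cv2.resize(i[100:300,220:420],None,fx=3,fy=3,interpolation=cv2.INTER_CUBIC))"
```

```text
th est 1.120 r 0.072 F tool [-0.2 -0.   0.2]
t15.28 pos [0.5739 0.1168 0.2678] F [-0.07 -0.2  -0.17] w 0.01
cap edge 227.88
```

View pics/s5.png

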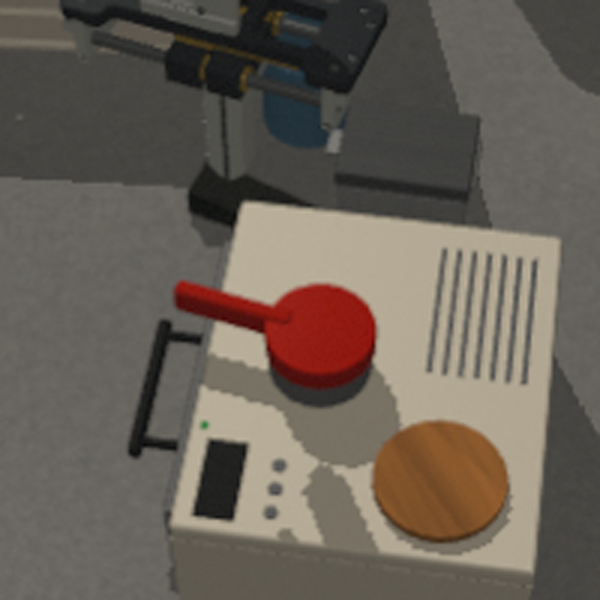

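The handle is low on its collar, the tray is home, and the gripper is clear of everything.

```bash
python3 -c "
from station import robot
print(robot.finish_job())"
```

```text
the job is handed in; nothing more can be done
None
```

The tray is pushed home and the handle has dropped into its notch (about 8 mm below its start, judged from the camera). The gripper is clear, and I handed the job in at about 15 s; no verdict came back.

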